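# Trace the rim of the restored jar for the outline recorder

### The job

Record the clay part of the jar's rim: lightly touch the green cap with the fingertips, follow the curve of the red line along the rim at a small distance (fingertips above the line and within about 3 cm of the rim) to the yellow cap and touch it lightly, then follow the line in the same way on to the red cap. Finish while holding the fingertips lightly on the red cap, still pressing it. The jar is fragile: do not push hard, shift, tip, grip or lift it, and leave everything else on the board where it is.

Things in the scene. Friction and masses are not known exactly. Their poses are not given: they have to be found in the camera images.
- jar: Loose open jar of clay and white plaster, 200 mm across, 100 mm high, about 0.9 kg, on a 6 mm board. Origin: centre of its underside, z up. Flat rim 10 mm wide, mid-line a circle of radius 95 mm about z, at z = 100 mm. A red line follows the mid-line from green over yellow to red cap, anticlockwise from above, 75 degrees cap to cap (green -75, yellow 0, red +75 degrees from the jar's x axis).
- cap_green: Green round touch cap, 18 mm across, on a black saddle 22 x 20 mm that rides on the jar's rim. Origin at the centre of its flat top, 12 mm above the rim. It is soft: it gives straight down up to 8 mm on a spring of 0.7 N per mm and comes back up. The first cap.
- cap_yellow: Yellow touch cap, same size and spring, origin at the centre of its top. The second cap.
- cap_red: Red touch cap, same size and spring, origin at the centre of its top. The last cap, which is kept pressed at the end.
- mid_green_yellow (a point): Point on the red line on the rim's top face, half-way along the curve from the green to the yellow cap.
- mid_yellow_red (a point): Point on the red line on the rim's top face, half-way along the curve from the yellow to the red cap.
- small_sherd: Loose clay sherd about 55 x 38 x 8 mm lying on the floor inside the jar. Origin under its centre. Leave alone.
- tape_roll: Roll of green tape lying flat on the board, 72 mm across, 22 mm high. Leave alone.
- glue_bottle: White glue bottle with orange cap, 38 mm across, 110 mm high, standing on the board. Leave alone.
- wood_weight: Small wooden cylinder, 40 mm across, 30 mm high, standing on the board. Leave alone.
- eraser: Blue eraser, 45 x 22 x 13 mm, on the board. Leave alone.
- brush: Brush lying on the board along its own x axis, about 200 mm long. Leave alone.
- pencil: Green pencil lying on the board along its own x axis, 165 mm long, 8 mm wide. Leave alone.

How it is judged:
By the outcome, as a careful person would: the job done as asked, in the order asked, and still so for the second after the job is handed in, while the arm keeps its last pose, push and grip.
It also fails if it takes over 45 s, if anything falls off the work surface, if the arm or the gripper's body presses on something with over 40 N, if the wrist force passes 120 N, or if a joint passes its speed limit or range.

### The arm

A 6-joint arm with a two-finger parallel gripper is mounted at the origin on the work surface. World frame = base frame: x ahead of the robot, y to its left, z up, the work surface at z = 0. Lengths are in m, angles in degrees, forces in N, time in s.
With the tool pointing down it reaches from about 0.35 to 0.875 m from the base axis. Payload 4.2 kg.
Tool frame: the origin (TCP) lies midway between the tips of the shut fingers; the grasp point (between the pads) lies r.pinch_z behind it (r.pinch_z is the distance from the TCP to the grasp point, in m); z points along the fingers, y is the direction in which the jaws open and shut (so a half turn about z gives the same grasp; the last joint's range is limited). The gripper opens to 87 mm and grips with 3 to 60 N. Pads are 19 mm wide; open, the fingers measure 117 mm over their backs; the gripper's body (75 mm by 190 mm) begins 51 mm behind the grasp point.
Start: joints at [78.243, 22.042, 0.453, 0, -68.411, -14.817], TCP at [0.28, 0.559, 0.223] pointing down, gripper open.
Joint ranges: [-179.83, 179.83], [-69.29, 118.12], [-61.27, 80.66], [-181.25, 117.63], [-171.15, -9.14], [-177.46, 177.46]. Speed limits (degrees/s): [159.86, 159.86, 180, 180, 180, 180].

### API

Orientations are given as a 3x3 rotation matrix whose columns are the frame's x, y, z axes.
In Python, from station import r gives the robot as it stands. The module is installed in compiled form; this text tells all that it offers.
- The arm moves only by the tool play_rows, never from a script. Its argument "deltas" is a list of rows, each a list of 7 numbers: the shift along the tool's x, y, z in units of 25 mm (1.0 is 25 mm), then the turn, a rotation vector about the tool's x, y, z in units of 5 degrees (1.0 is 5 degrees), then the finger opening in mm, from 0 to 87. In form: [[tx, ty, tz, wx, wy, wz, fingers], ...]. A call has 1 to 12 rows; each row is the pose to reach, as a shift and turn from the pose commanded when the call began, along the tool's axes at that moment; what a row does not reach only later rows make up. A row lasts 1/10 s, in which the tool goes at most 50 mm and 8.59 degrees, less where a joint would pass 70% of its speed; a pose out of reach is approached as far as the arm can. A call with a gripper value outside its range is refused whole. The fingers move at their own pace and stop on an object; the grip force is fixed at half the most. Time passes only in rows, so rows that repeat a pose let the fingers close. It gives the time, the measured TCP pose, the force and the opening at its end, in the units of the state.
- r.sense(): the state, without advancing time (a new reading comes with each control period).
- r.capture(name): name is "scene" or "top"; returns a dict with "pixels" (400x640x3 uint8, red, green, blue), "camera_matrix" (3x3 intrinsics, pixels), "R" (3x3) and "t" (3): a world point X has camera coordinates R X + t. Camera axes: x right, y down, z forward; pixel columns grow to the right and rows downward; lengths in m; the calibration is good to about 2 mm. A picture is of the moment at which its call begins. There is no depth.
- r.finish_job(): hands the job in, once; it reports no verdict.
Trained networks look in the newest picture that a camera, given by its name, has taken for a name from the list of things; names that differ only in an ending like _2 or _b are one class to them, and where a whole thing is asked for, a point or a joint stands for the part that bears it (a point fixed in the world has none). Each returns a list of dicts, best first, with "score" (0 to 1); they miss things now and then, are a little off and sometimes report something else, mostly with a low value. They report only what shows in the picture. A call takes as long as a camera call.
- r.spot_in(camera, target): "centre" ([x, y, z] in m, in world coordinates, good to about 4 mm: the middle of the surface that is visible of it).
- r.cut_out(camera, target): "region" (400x640 bool, what is visible of it).
The state is a dict: "time_s": time; "joints": joint angles; "joint_velocities": joint speeds; "effort": joint torques, N m; "tcp_pos": TCP position; "ee_rot": TCP orientation; "wrist_force": force on the tool from outside, world axes, zero at the start; "moment": the same for the moment, N m; "gripper_width": opening from 0.0 (shut) to 1.0 (fully open).
Only numpy, scipy, OpenCV 4.12 (cv2) and the standard library are available. Lean on these libraries where they do the work, as an engineer would, in place of code of your own. Each camera call takes 0.05 s, during which the arm holds its last target.

## Working session

There is one attempt and no reset: what is moved stays moved. The work goes in short steps, Python scripts to look and compute and a tool call to move; the robot and the scene stay as the last step left them, time stands still between calls to the robot, and variables do not carry over. Pictures are saved under pics/ and viewed, and the job is handed in when it is done.

Besides the shell and the picture viewer there is one more tool, called as a command line: name --pt "numbers of a row" for each row, then --argument value for the rest. play_rows: Moves the arm, as the interface text tells. Its arguments: {"type":"object","properties":{"deltas":{"type":"array","items":{"type":"array","items":{"type":"number"}}}},"required":["deltas"]}

```bash
mkdir -p pics; python3 - <<'E'
from station import r
import cv2,numpy as np
s=r.sense();print({k:np.round(v,3).tolist() for k,v in s.items()}, r.pinch_z)
for c in("scene","top"):
    d=r.capture(c);cv2.imwrite(f"pics/{c}0.png",d["pixels"][:,:,::-1])
    np.savez(f"{c}.npz",**d)
    for n in("jar","cap_green","cap_yellow","cap_red","mid_green_yellow","mid_yellow_red","glue_bottle"):
        for k in r.spot_in(c,n)[:2]: print(c,n,round(k["score"],2),np.round(k["centre"],4))
E
```

```text
{'time_s': 0.0, 'joints': [78.244, 22.091, 0.38, -0.029, -68.41, -14.818], 'joint_velocities': [-0.139, 0.019, -0.041, -0.018, -0.024, 0.025], 'effort': [-0.0, -39.067, 18.74, 4.22, 0.011, -0.0], 'tcp_pos': [0.279, 0.558, 0.221], 'ee_rot': [[0.894, -0.448, -0.001], [-0.448, -0.894, -0.002], [0.0, 0.002, -1.0]], 'wrist_force': [0.535, -0.615, 0.523], 'moment': [0.034, 0.051, 0.063], 'gripper_width': 1.0} 0.0187
scene jar 0.88 [ 0.5419 -0.0112  0.0712]
scene mid_green_yellow 0.73 [ 0.5408 -0.0113  0.0733]
scene mid_yellow_red 0.7 [ 0.5379 -0.0167  0.0747]
scene glue_bottle 0.88 [0.4678 0.1708 0.0571]
top jar 0.8 [ 0.5733 -0.0168  0.0362]
top jar 0.67 [ 0.5691 -0.2503  0.0093]
top cap_green 0.46 [0.6546 0.0148 0.1176]
top cap_yellow 0.58 [0.56   0.0838 0.1202]
top cap_yellow 0.26 [0.6584 0.0126 0.1156]
top cap_red 0.62 [0.477  0.007  0.1194]
top mid_green_yellow 0.62 [ 0.5715 -0.0192  0.0394]
top mid_yellow_red 0.97 [ 0.5722 -0.0132  0.0421]
top glue_bottle 0.5 [0.4528 0.1619 0.0766]
```

View pics/scene0.png

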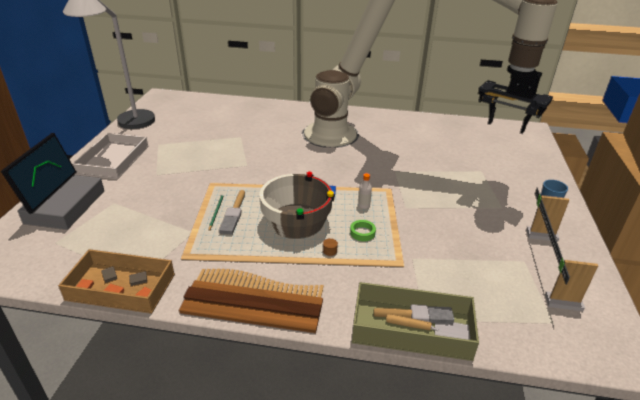

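View pics/top0.png

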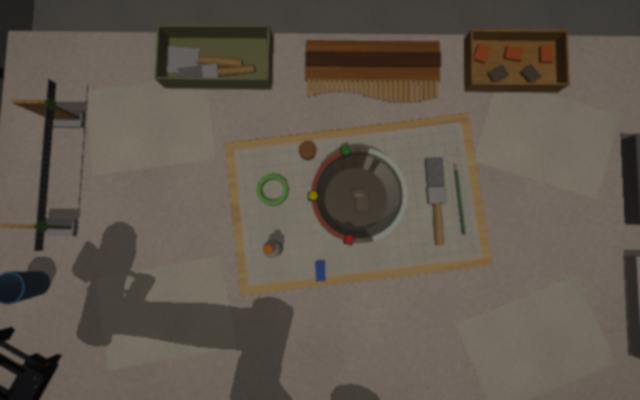

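The scene view shows the caps at red (309,175), yellow (330,194) and green (300,212). The top view shows green (346,150), yellow (313,196) and red (349,240). I'll fit the jar pose to the coloured blobs.

```bash
cat > fit.py <<'E'
import cv2,numpy as np
from scipy.optimize import least_squares
def blobs(c,d):
    hsv=cv2.cvtColor(d["pixels"],cv2.COLOR_RGB2HSV_FULL).astype(int)
    seeds={"scene":dict(r=(309,175),y=(330,194),g=(300,212)),"top":dict(r=(349,240),y=(313,196),g=(346,150))}[c]
    out={}
    for k,(u,v) in seeds.items():
        hue={"r":0,"y":42,"g":90}[k]
        dh=np.abs((hsv[...,0]-hue+128)%256-128)
        m=(dh<(14 if k!="g" else 25))&(hsv[...,1]>170)&(hsv[...,2]>50)
        w=np.zeros_like(m);w[v-7:v+8,u-7:u+8]=1
        m&=w
        ys,xs=np.nonzero(m); out[k]=(xs.mean(),ys.mean(),len(xs))
    return out
ANG=dict(g=-75,y=0,r=75)
def proj(d,X):
    p=d["camera_matrix"]@(d["R"]@X+d["t"]);return p[:2]/p[2]
def cap(p,k,z=.118):
    a=np.radians(p[2]+ANG[k]);return np.array([p[0]+.095*np.cos(a),p[1]+.095*np.sin(a),z])
E
python3 - <<'E'
from fit import *
D={c:np.load(c+".npz") for c in("scene","top")}
for c in D:
    im=D[c]["pixels"][:,:,::-1]; 
    cr=im[160:230,270:350] if c=="scene" else im[135:255,300:420]
    cv2.imwrite(f"pics/{c}_crop.png",cv2.resize(cr,None,fx=6 if c=="scene" else 5 ,fy=6 if c=="scene" else 5,interpolation=cv2.INTER_NEAREST)[:600])
    print(c,"cam",-D[c]["R"].T@D[c]["t"])
B={c:blobs(c,D[c]) for c in D};print(B)
for use in(("scene","top"),("scene",),("top",)):
  f=lambda p:np.concatenate([(proj(D[c],cap(p,k,.116))-B[c][k][:2])*(1) for c in use for k in "gyr"])
  s=least_squares(f,[.57,-.01,90],x_scale=[.01,.01,5],loss="soft_l1");print(use,s.x,np.round(s.fun,2))
  print({k:cap(s.x,k).round(4).tolist() for k in "gyr"})
E
```

```text
scene cam [1.65419066 0.21961974 0.86648391]
top cam [0.47773612 0.04916919 0.92171419]
{'scene': {'r': (np.float64(309.96774193548384), np.float64(174.7741935483871), 31), 'y': (np.float64(329.69444444444446), np.float64(193.55555555555554), 36), 'g': (np.float64(299.5), np.float64(211.5), 32)}, 'top': {'r': (np.float64(348.4642857142857), np.float64(238.53571428571428), 56), 'y': (np.float64(313.046875), np.float64(195.234375), 64), 'g': (np.float64(345.44444444444446), np.float64(150.11111111111111), 18)}}
('scene', 'top') [ 5.69511521e-01 -1.43242239e-02  9.25943163e+01] [-0.31 -1.82  0.26 -1.43 -0.96 -2.46 -0.07 -0.58 -0.57 -0.66 -0.15  0.04]
{'g': [0.6601, 0.0144, 0.118], 'y': [0.5652, 0.0806, 0.118], 'r': [0.4767, 0.0061, 0.118]}
('scene',) [ 5.77454139e-01 -1.18083811e-02  9.21452669e+01] [-0.25  0.11  0.72  0.45 -0.36 -0.87]
{'g': [0.6682, 0.0162, 0.118], 'y': [0.5739, 0.0831, 0.118], 'r': [0.4848, 0.0093, 0.118]}
('top',) [ 5.68822692e-01 -1.48668768e-02  9.27524766e+01] [ 0.06 -0.22 -0.31 -0.19  0.24  0.42]
{'g': [0.6593, 0.0141, 0.118], 'y': [0.5643, 0.08, 0.118], 'r': [0.476, 0.0053, 0.118]}
```

```bash
ls pics
```

```text
scene0.png
scene_crop.png
top0.png
top_crop.png
```

```bash
python3 - <<'E'
from fit import *
D={c:np.load(c+".npz") for c in("scene","top")}
B={c:blobs(c,D[c]) for c in D}
f=lambda p:np.concatenate([(proj(D[c],cap(p,k,p[3]))-B[c][k][:2]) for c in D for k in "gyr"])
s=least_squares(f,[.57,-.01,90,.116],x_scale=[.01,.01,5,.01]);print(s.x,np.round(s.fun,2))
for c in D:print(c,D[c]["camera_matrix"][0,0],proj(D[c],np.array([.57,.08,.118])),proj(D[c],np.array([.58,.08,.118])),proj(D[c],np.array([.57,.09,.118])),proj(D[c],np.array([.57,.08,.128])))
for n in("glue_bottle",):
  # board height check via jar rim ellipse overlay
  pass
p=[.5690,-.0145,92.6]
for c in D:
  im=D[c]["pixels"][:,:,::-1].copy();u0,v0,w,h=(255,150,90,75) if c=="scene" else (295,135,130,100)
  if c=="top":h=120
  S=6 if c=="scene" else 5
  im=cv2.resize(im[v0:v0+h,u0:u0+w],None,fx=S,fy=S,interpolation=cv2.INTER_NEAREST)
  def dr(R,z,col):
    q=np.array([proj(D[c],np.array([p[0]+R*np.cos(a),p[1]+R*np.sin(a),z])) for a in np.linspace(0,6.28,90)])
    cv2.polylines(im,[(((q-[u0,v0])+.5)*S).astype(int)],True,col,1)
  dr(.1,.106,(255,0,255));dr(.09,.106,(255,255,0))
  for k in "gyr":
    cc=cap(p,k)
    q=np.array([proj(D[c],cc+.009*np.array([np.cos(a),np.sin(a),0])) for a in np.linspace(0,6.28,30)])
    cv2.polylines(im,[(((q-[u0,v0])+.5)*S).astype(int)],True,(255,255,255),1)
  cv2.imwrite(f"pics/{c}_ov.png",im)
E
```

```text
[ 5.69248763e-01 -1.44394214e-02  9.25644721e+01  1.09597761e-01] [-0.34  0.1   0.16  0.46 -0.98 -0.63 -0.14  0.22 -0.41 -0.22 -0.29  0.16]
scene 488.00145155233815 [329.51031826 192.47483111] [328.95779409 194.53288495] [333.15577752 192.8794051 ] [329.62690318 189.42313849]
top 395.3405581764491 [312.76793023 192.14868752] [312.86665847 187.29977598] [307.88683361 192.06839373] [312.58979846 191.58137034]
```

View pics/scene_ov.png

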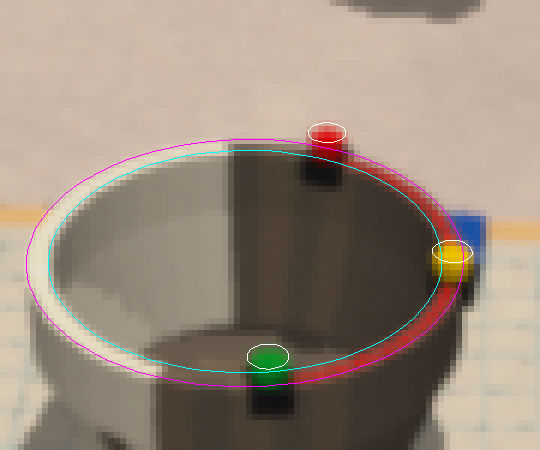

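View pics/top_ov.png

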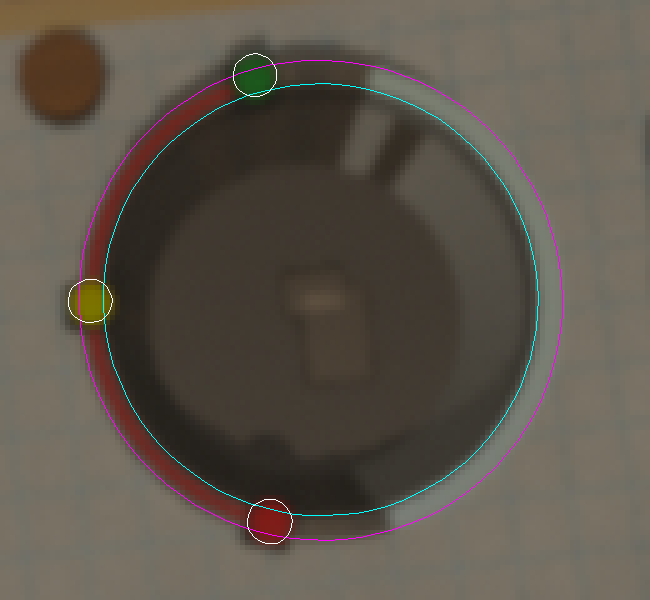

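The overlay fits: the jar centre is about (0.569,-0.0145) with yaw 92.6°. That puts the caps at G(.660,.014), Y(.5647,.0804) and R(.476,.006), with tops at z≈.118. I'll shut the fingers and transfer high over green.

play_rows --pt "0.2 0.1 0 0 0 0 0" --pt "0.7 0.4 0 0 0 0 0" --pt "1.4 0.76 0.1 0 0 0 0" --pt "2.4 1.3 0.2 0 0 0 0" --pt "3.6 1.95 0.3 0 0 0 0" --pt "4.8 2.6 0.4 0 0 0 0" --pt "6.0 3.25 0.5 0 0 0 0" --pt "7.2 3.9 0.6 0 0 0 0" --pt "8.4 4.55 0.7 0 0 0 0" --pt "9.6 5.2 0.8 0 0 0 0" --pt "10.8 5.85 0.8 0 0 0 0" --pt "12.0 6.5 0.8 0 0 0 0"

```text
time_s: 2.0
tcp_pos: [0.4758, 0.2765, 0.2026]
ee_rot: [[0.894, -0.448, -0.0], [-0.448, -0.894, -0.0], [-0.0, 0.0, -1.0]]
wrist_force: [-0.6, 0.6, 0.1]
gripper_width: 0.03
```

play_rows --pt "1.2 0.65 0 0 0 0 0" --pt "2.4 1.3 0 0 0 0 0" --pt "3.6 1.95 0 0 0 0 0" --pt "4.8 2.6 0 0 0 0 0" --pt "6.0 3.25 0 0 0 0 0" --pt "7.2 3.9 0 0 0 0 0" --pt "8.4 4.55 0 0 0 0 0" --pt "9.4 5.1 0 0 0 0 0" --pt "10.3 5.6 0 0 0 0 0" --pt "11.0 6.0 0 0 0 0 0" --pt "11.36 6.18 0 0 0 0 0" --pt "11.36 6.18 0 0 0 0 0"

```text
time_s: 3.2
tcp_pos: [0.6599, 0.0123, 0.2022]
ee_rot: [[0.893, -0.45, -0.001], [-0.45, -0.893, -0.0], [-0.001, 0.0, -1.0]]
wrist_force: [-0.0, 0.0, 0.1]
gripper_width: 0.006
```

```bash
python3 - <<'E'
from station import r
from fit import *
s=r.sense();print({k:np.round(v,4).tolist() for k,v in s.items() if k in("time_s","tcp_pos","ee_rot","wrist_force","gripper_width","joints")})
ims=[]
for c in("scene","top"):
    d=r.capture(c);im=d["pixels"][:,:,::-1].copy();np.savez(c+"1.npz",**d)
    u,v=proj(d,s["tcp_pos"]);print(c,u,v)
    cv2.circle(im,(int(u),int(v)),1,(255,0,255),-1)
    ims.append(cv2.resize(im[120:260,250:440],None,fx=4,fy=4,interpolation=cv2.INTER_NEAREST))
cv2.imwrite("pics/a_s.png",ims[0]);cv2.imwrite("pics/a_t.png",ims[1])
E
```

```text
{'time_s': 3.2, 'joints': [15.0736, 26.239, 4.1474, -0.0044, -67.9443, 48.2045], 'tcp_pos': [0.6599, 0.0123, 0.2022], 'ee_rot': [[0.8932, -0.4497, -0.0006], [-0.4497, -0.8932, -0.0001], [-0.0005, 0.0004, -1.0]], 'wrist_force': [-0.0156, 0.012, 0.1148], 'gripper_width': 0.0061}
scene 298.20719269420994 181.6230551302466
top 348.6697486654216 139.29641569896677
```

View pics/a_s.png

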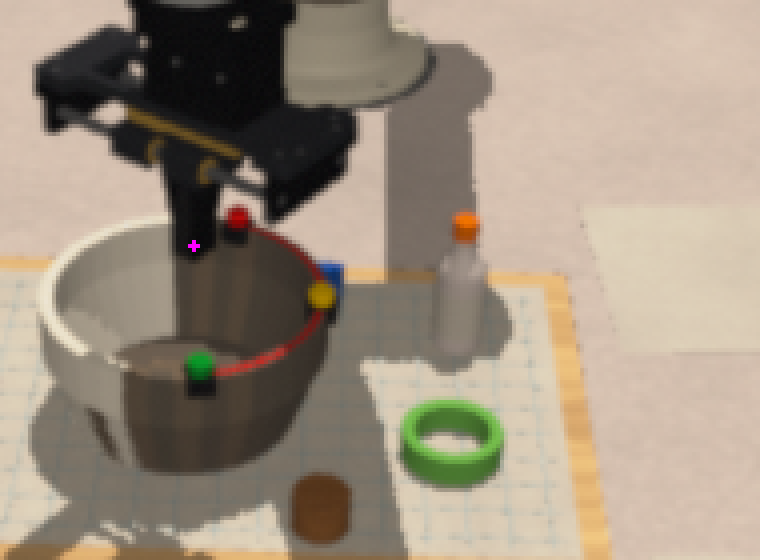

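View pics/a_t.png

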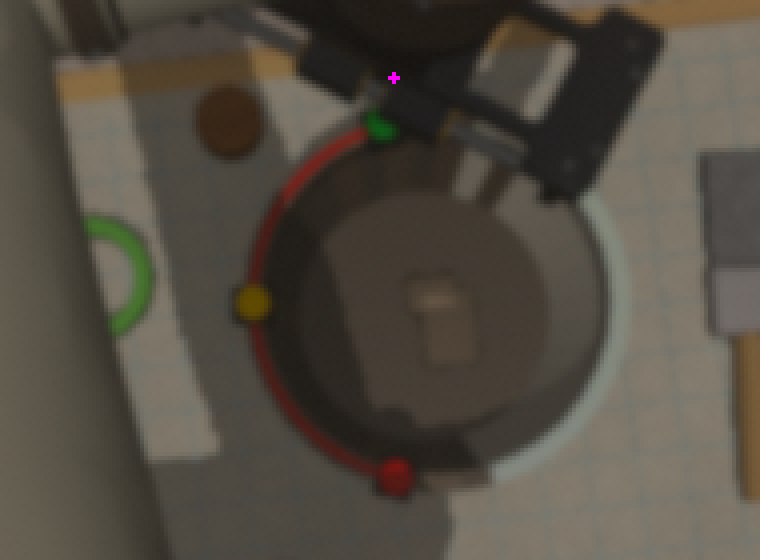

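Consistent: the tip is directly above green. I'll descend to about 9 mm over the cap.

play_rows --pt "-0.02 -0.03 0.2 0 0 0 0" --pt "-0.03 -0.07 0.7 0 0 0 0" --pt "-0.03 -0.07 1.2 0 0 0 0" --pt "-0.03 -0.07 1.7 0 0 0 0" --pt "-0.03 -0.07 2.2 0 0 0 0" --pt "-0.03 -0.07 2.6 0 0 0 0" --pt "-0.03 -0.07 2.85 0 0 0 0" --pt "-0.03 -0.07 3.0 0 0 0 0" --pt "-0.03 -0.07 3.0 0 0 0 0"

```text
time_s: 4.2
tcp_pos: [0.6601, 0.016, 0.127]
ee_rot: [[0.894, -0.447, -0.001], [-0.447, -0.894, -0.0], [-0.001, 0.0, -1.0]]
wrist_force: [0.7, 0.3, -0.6]
gripper_width: 0.006
```

```bash
cat > look.py <<'E'
from station import r
from fit import *
import sys
n=sys.argv[1]
s=r.sense();print({k:np.round(v,4).tolist() for k,v in s.items() if k in("time_s","tcp_pos","wrist_force")})
ims=[]
for c in("scene","top"):
    d=r.capture(c);im=d["pixels"][:,:,::-1].copy()
    ims.append(cv2.resize(im[130:250,270:420] if c=="top" else im[140:260,250:340],None,fx=4,fy=4,interpolation=cv2.INTER_NEAREST)[:480])
h=np.hstack([ims[0][:,:360],ims[1][:,:440]])
cv2.imwrite(f"pics/{n}.png",h)
E
python3 look.py b
```

```text
{'time_s': 4.2, 'tcp_pos': [0.6601, 0.016, 0.127], 'wrist_force': [0.6901, 0.298, -0.6364]}
```

View pics/b.png

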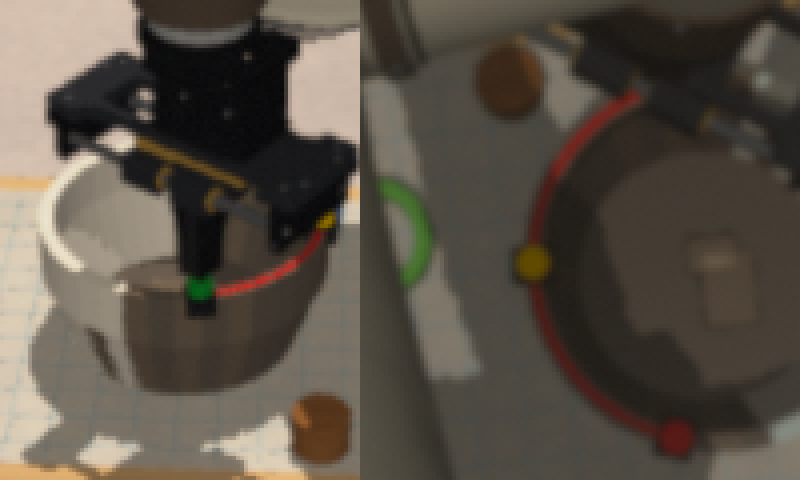

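The tip is centred over green, just above it. I'll press slowly.

play_rows --pt "0 0 0.08 0 0 0 0" --pt "0 0 0.16 0 0 0 0" --pt "0 0 0.24 0 0 0 0" --pt "0 0 0.32 0 0 0 0" --pt "0 0 0.4 0 0 0 0" --pt "0 0 0.44 0 0 0 0" --pt "0 0 0.48 0 0 0 0" --pt "0 0 0.48 0 0 0 0" --pt "0 0 0.48 0 0 0 0"

```text
time_s: 5.2
tcp_pos: [0.6602, 0.0161, 0.1158]
ee_rot: [[0.894, -0.447, 0.0], [-0.447, -0.894, -0.0], [0.0, -0.0, -1.0]]
wrist_force: [-0.8, 0.8, 1.1]
gripper_width: 0.007
```

```bash
python3 look.py c
```

```text
{'time_s': 5.2, 'tcp_pos': [0.6602, 0.0161, 0.1158], 'wrist_force': [-0.7934, 0.7709, 1.0826]}
```

View pics/c.png

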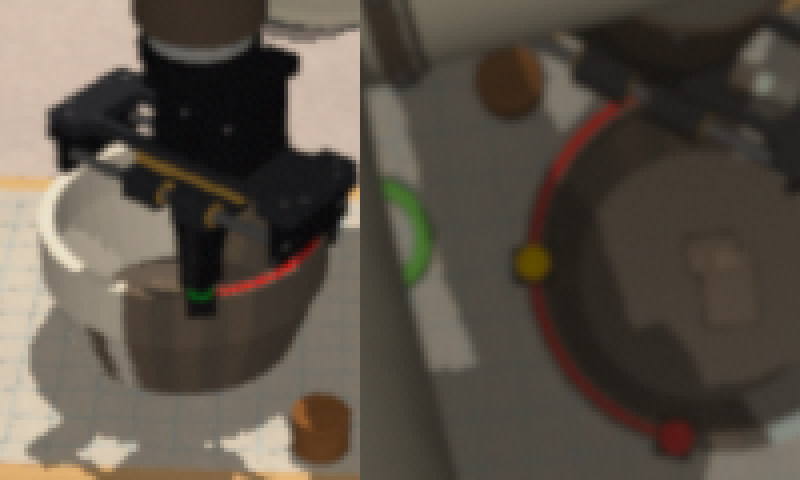

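play_rows --pt "0 0 0.04 0 0 0 0" --pt "0 0 0.07 0 0 0 0" --pt "0 0 0.07 0 0 0 0"

```text
time_s: 5.6
tcp_pos: [0.6602, 0.0161, 0.1139]
ee_rot: [[0.894, -0.447, -0.0], [-0.447, -0.894, -0.0], [0.0, 0.0, -1.0]]
wrist_force: [-1.5, 0.1, 3.2]
gripper_width: 0.002
```

play_rows --pt "0 0 0 0 0 0 0"

```text
time_s: 5.7
tcp_pos: [0.6602, 0.0161, 0.114]
ee_rot: [[0.894, -0.447, 0.0], [-0.447, -0.894, -0.0], [0.0, 0.0, -1.0]]
wrist_force: [-1.5, 0.3, 3.0]
gripper_width: 0.007
```

play_rows --pt "0 0 0 0 0 0 0"

```text
time_s: 5.8
tcp_pos: [0.6602, 0.0161, 0.114]
ee_rot: [[0.894, -0.447, 0.0], [-0.447, -0.894, -0.0], [0.0, -0.0, -1.0]]
wrist_force: [-1.5, 0.6, 3.4]
gripper_width: 0.004
```

The touch is clear at about 3.2 N (4–5 mm travel). I'll lift straight up and compute the arc rows.

play_rows --pt "0 0 -0.12 0 0 0 0" --pt "0 0 -0.26 0 0 0 0" --pt "0 0 -0.4 0 0 0 0" --pt "0 0 -0.5 0 0 0 0" --pt "0 0 -0.5 0 0 0 0"

```text
time_s: 6.3
tcp_pos: [0.6605, 0.0162, 0.1267]
ee_rot: [[0.894, -0.447, 0.001], [-0.447, -0.894, 0.0], [0.001, -0.001, -1.0]]
wrist_force: [0.6, -0.5, -0.9]
gripper_width: 0.002
```

```bash
python3 look.py d; python3 - <<'E'
from station import r
from fit import *
s=r.sense();t=s["tcp_pos"];print(t)
R=np.array([[.894,-.4475,0],[-.4475,-.894,0],[0,0,-1]])
p=(.569,-.0145,92.6)
for a0,a1 in((-75,0),(0,75)):
  b=np.array(t) if a0<0 else cap(p,"y",.126)
  for a in np.linspace(a0,a1,12)[1:]:
    q=np.radians(a+p[2]);X=np.array([p[0]+.095*np.cos(q),p[1]+.095*np.sin(q),.126])
    print(round(a,1),(R.T@(X-b)/.025).round(2).tolist())
E
```

```text
{'time_s': 6.3, 'tcp_pos': [0.6605, 0.0162, 0.1267], 'wrist_force': [0.6365, -0.5222, -0.892]}
[0.66011854 0.01614419 0.12623247]
-68.2 [-0.32, -0.23, 0.01]
-61.4 [-0.69, -0.49, 0.01]
-54.5 [-1.08, -0.71, 0.01]
-47.7 [-1.5, -0.88, 0.01]
-40.9 [-1.94, -0.99, 0.01]
-34.1 [-2.39, -1.06, 0.01]
-27.3 [-2.84, -1.07, 0.01]
-20.5 [-3.29, -1.03, 0.01]
-13.6 [-3.73, -0.93, 0.01]
-6.8 [-4.16, -0.79, 0.01]
0.0 [-4.56, -0.59, 0.01]
6.8 [-0.38, 0.24, 0.0]
13.6 [-0.73, 0.53, 0.0]
20.5 [-1.04, 0.86, 0.0]
27.3 [-1.31, 1.22, 0.0]
34.1 [-1.54, 1.61, 0.0]
40.9 [-1.72, 2.02, 0.0]
47.7 [-1.85, 2.46, 0.0]
54.5 [-1.92, 2.9, 0.0]
61.4 [-1.95, 3.35, 0.0]
68.2 [-1.91, 3.8, 0.0]
75.0 [-1.83, 4.25, 0.0]
```

View pics/d.png

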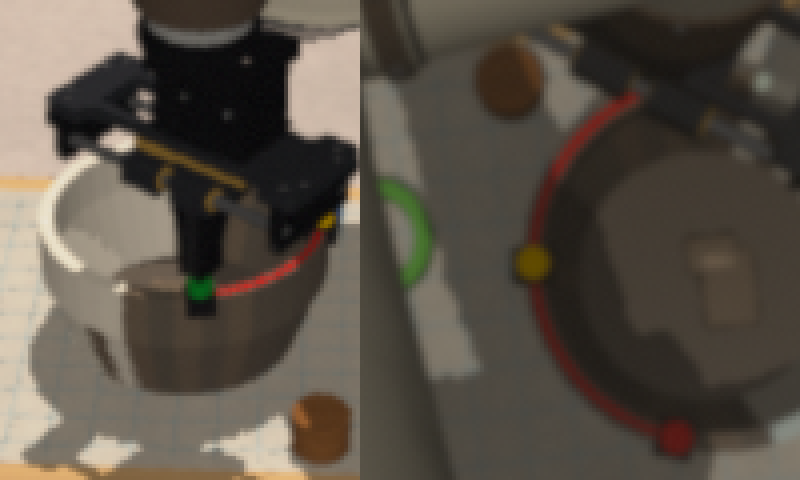

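Green has sprung back up and the jar hasn't moved. Next is the arc to yellow.

play_rows --pt "-0.16 -0.12 0 0 0 0 0" --pt "-0.4 -0.29 0 0 0 0 0" --pt "-0.69 -0.49 0 0 0 0 0" --pt "-1.08 -0.71 0 0 0 0 0" --pt "-1.5 -0.88 0 0 0 0 0" --pt "-1.94 -0.99 0 0 0 0 0" --pt "-2.39 -1.06 0 0 0 0 0" --pt "-2.84 -1.07 0 0 0 0 0" --pt "-3.29 -1.03 0 0 0 0 0" --pt "-3.73 -0.93 0 0 0 0 0" --pt "-4.16 -0.79 0 0 0 0 0" --pt "-4.4 -0.68 0 0 0 0 0"

```text
time_s: 7.6
tcp_pos: [0.5682, 0.0805, 0.1264]
ee_rot: [[0.894, -0.447, -0.0], [-0.447, -0.894, -0.0], [-0.0, 0.0, -1.0]]
wrist_force: [-0.2, -0.6, -0.4]
gripper_width: 0.005
```

play_rows --pt "-0.16 0.09 0 0 0 0 0" --pt "-0.16 0.09 0 0 0 0 0" --pt "-0.16 0.09 0 0 0 0 0"

```text
time_s: 7.9
tcp_pos: [0.5651, 0.0802, 0.1264]
ee_rot: [[0.894, -0.447, 0.001], [-0.447, -0.894, 0.0], [0.0, -0.0, -1.0]]
wrist_force: [0.2, -0.3, 0.0]
gripper_width: 0.006
```

```bash
python3 look.py e
```

```text
{'time_s': 7.9, 'tcp_pos': [0.5651, 0.0802, 0.1264], 'wrist_force': [0.2201, -0.251, 0.004]}
```

View pics/e.png

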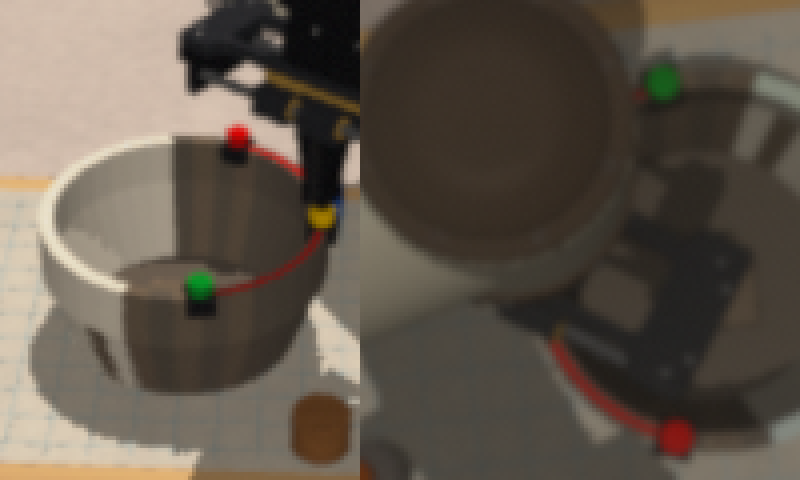

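Over yellow and aligned. I'll press to z≈.114.

play_rows --pt "0 0 0.08 0 0 0 0" --pt "0 0 0.16 0 0 0 0" --pt "0 0 0.24 0 0 0 0" --pt "0 0 0.32 0 0 0 0" --pt "0 0 0.38 0 0 0 0" --pt "0 0 0.44 0 0 0 0" --pt "0 0 0.5 0 0 0 0" --pt "0 0 0.5 0 0 0 0" --pt "0 0 0.5 0 0 0 0"

```text
time_s: 8.9
tcp_pos: [0.5648, 0.0802, 0.1141]
ee_rot: [[0.894, -0.447, 0.0], [-0.447, -0.894, -0.0], [0.0, 0.0, -1.0]]
wrist_force: [-2.2, -0.8, 3.0]
gripper_width: 0.007
```

play_rows --pt "0 0 0 0 0 0 0" --pt "0 0 0 0 0 0 0"

```text
time_s: 9.1
tcp_pos: [0.5648, 0.0802, 0.114]
ee_rot: [[0.894, -0.447, 0.0], [-0.447, -0.894, 0.0], [0.0, -0.0, -1.0]]
wrist_force: [-1.3, -0.9, 2.7]
gripper_width: 0.005
```

```bash
python3 look.py f
```

```text
{'time_s': 9.1, 'tcp_pos': [0.5648, 0.0802, 0.114], 'wrist_force': [-1.2702, -0.9064, 2.6625]}
```

View pics/f.png

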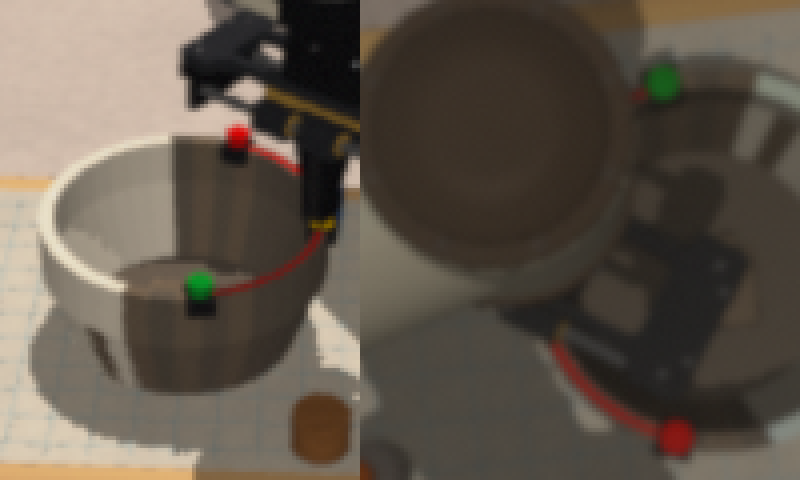

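Yellow is pressed at about 2.7 N. I'll lift and follow the arc to red.

play_rows --pt "0 0 -0.12 0 0 0 0" --pt "0 0 -0.26 0 0 0 0" --pt "0 0 -0.4 0 0 0 0" --pt "0 0 -0.5 0 0 0 0" --pt "0 0 -0.5 0 0 0 0"

```text
time_s: 9.7
tcp_pos: [0.5651, 0.0804, 0.1267]
ee_rot: [[0.894, -0.447, 0.001], [-0.447, -0.894, 0.0], [0.001, -0.001, -1.0]]
wrist_force: [-0.1, 0.4, 0.3]
gripper_width: 0.005
```

play_rows --pt "-0.19 0.11 0 0 0 0 0" --pt "-0.45 0.3 0 0 0 0 0" --pt "-0.73 0.53 0 0 0 0 0" --pt "-1.04 0.86 0 0 0 0 0" --pt "-1.31 1.22 0 0 0 0 0" --pt "-1.54 1.61 0 0 0 0 0" --pt "-1.72 2.02 0 0 0 0 0" --pt "-1.85 2.46 0 0 0 0 0" --pt "-1.92 2.9 0 0 0 0 0" --pt "-1.95 3.35 0 0 0 0 0" --pt "-1.91 3.8 0 0 0 0 0" --pt "-1.87 4.07 0 0 0 0 0"

```text
time_s: 10.9
tcp_pos: [0.4771, 0.0091, 0.1263]
ee_rot: [[0.894, -0.448, -0.0], [-0.448, -0.894, -0.0], [-0.0, 0.0, -1.0]]
wrist_force: [-0.0, -0.6, -0.2]
gripper_width: 0.002
```

play_rows --pt "0.04 0.18 0 0 0 0 0" --pt "0.04 0.18 0 0 0 0 0" --pt "0.04 0.18 0 0 0 0 0"

```text
time_s: 11.2
tcp_pos: [0.4767, 0.0057, 0.1263]
ee_rot: [[0.894, -0.447, 0.0], [-0.447, -0.894, 0.0], [0.0, -0.0, -1.0]]
wrist_force: [0.7, 0.4, -0.4]
gripper_width: 0.009
```

```bash
python3 look.py g
```

```text
{'time_s': 11.2, 'tcp_pos': [0.4767, 0.0057, 0.1263], 'wrist_force': [0.7321, 0.3726, -0.3752]}
```

View pics/g.png

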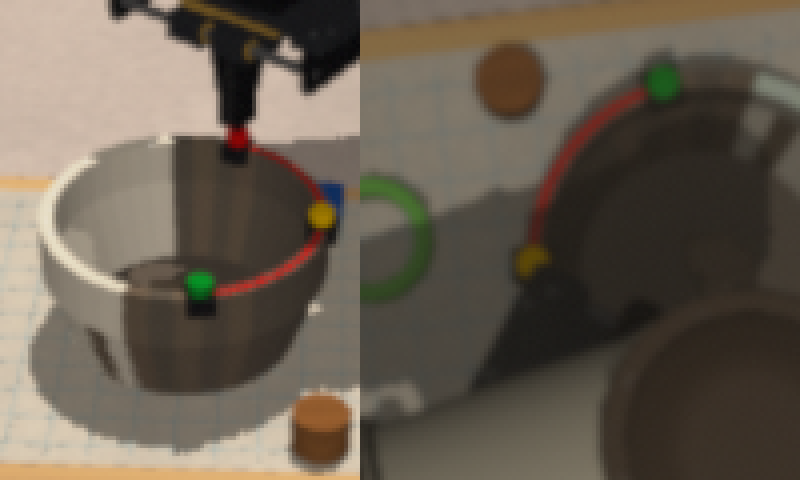

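Aligned over red, and the jar and the other caps haven't moved. I'll press to z≈.114 and hold.

play_rows --pt "0 0 0.08 0 0 0 0" --pt "0 0 0.16 0 0 0 0" --pt "0 0 0.24 0 0 0 0" --pt "0 0 0.32 0 0 0 0" --pt "0 0 0.38 0 0 0 0" --pt "0 0 0.44 0 0 0 0" --pt "0 0 0.5 0 0 0 0" --pt "0 0 0.5 0 0 0 0" --pt "0 0 0.5 0 0 0 0"

```text
time_s: 12.2
tcp_pos: [0.4763, 0.0058, 0.114]
ee_rot: [[0.894, -0.447, 0.0], [-0.447, -0.894, 0.0], [-0.0, -0.0, -1.0]]
wrist_force: [-2.1, 2.0, 3.4]
gripper_width: 0.004
```

play_rows --pt "0 0 0 0 0 0 0" --pt "0 0 0 0 0 0 0" --pt "0 0 0 0 0 0 0"

```text
time_s: 12.5
tcp_pos: [0.4764, 0.0058, 0.1139]
ee_rot: [[0.894, -0.447, 0.0], [-0.447, -0.894, 0.0], [0.0, -0.0, -1.0]]
wrist_force: [-1.6, 0.7, 4.0]
gripper_width: 0.006
```

```bash
python3 look.py h; python3 - <<'E'
from station import r
from fit import *
d=r.capture("scene");D=np.load("scene.npz");print(blobs("scene",d)); print(blobs("scene",D)); s=r.sense();print(s["wrist_force"],s["tcp_pos"],s["time_s"])
cv2.imwrite("pics/h_full.png",d["pixels"][:,:,::-1])
E
```

```text
{'time_s': 12.5, 'tcp_pos': [0.4764, 0.0058, 0.1139], 'wrist_force': [-1.6329, 0.7318, 4.0042]}
{'r': (np.float64(310.0), np.float64(176.0), 17), 'y': (np.float64(329.77142857142854), np.float64(193.62857142857143), 35), 'g': (np.float64(299.5), np.float64(211.16666666666666), 36)}
{'r': (np.float64(309.96774193548384), np.float64(174.7741935483871), 31), 'y': (np.float64(329.69444444444446), np.float64(193.55555555555554), 36), 'g': (np.float64(299.5), np.float64(211.5), 32)}
[-1.39016746  1.13719439  1.82473985] [0.476332   0.00578466 0.11380472] 12.65
```

View pics/h.png

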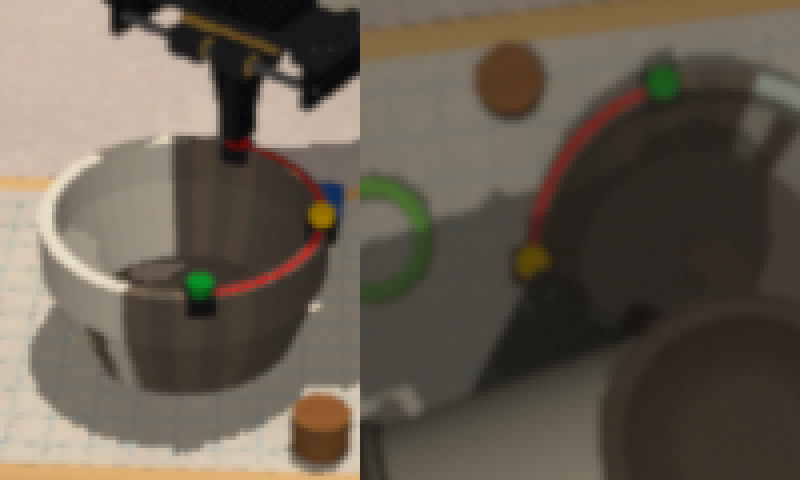

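View pics/h_full.png

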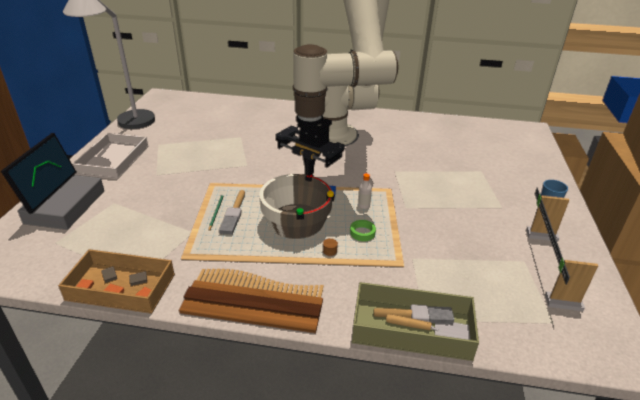

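Red (309,176) is held down, green and yellow are within half a pixel of where they started, and everything else looks undisturbed. Handing in.

```bash
python3 -c "
from station import r
print(r.finish_job())"
```

```text
the job is handed in; nothing more can be done
None
```

I touched the green cap, followed the red line to the yellow cap and touched it, then followed the line on to the red cap. I handed in with the shut fingertips still pressing red. The last reading before hand-in was at 12.65 s.

- **Touches:** each cap was pressed to z ≈ 0.114 m, about 4 mm of its 8 mm travel. That read 3.0–3.4 N on green, 2.7–3.0 N on yellow and 1.8–4.0 N on red; the force signal carries noise of nearly 1 N.
- **Path:** between caps the fingertips moved along the arc about 20 mm above the rim, within the 3 cm limit.
- **Jar and other things:** in the last scene picture, green and yellow are back up and within 0.4 px of where they started. Nothing else appears to have moved, but the arm hid part of the jar and board in the top view, so that rests mainly on the scene camera.
- **Disagreement:** with the caps at their nominal height, the first fit of the two cameras differed by 1–2 px vertically in the scene view. I put most of this down to the visible sides of the caps. The contact forces agreed with cap tops at z ≈ 0.118 m.

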